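Snap the hook clip onto the drying rail and slide it to the stop

TASK

Put the loose open hook clip back on the drying rail: with its hook to the front (the robot's side) and its grip tab up, press it gap first down over the bare rod in the right-hand half, with no more than about 25 N, until it snaps fully home. Then slide it along the rod to the left until it just rests against the stop collar - feel for the collar, do not push it along - and let go, leaving the other things on the bench where they are.

Things in the scene. Friction and masses are not known exactly. Their poses are not given: they have to be found in the camera images.
- clip: Loose grey plastic clip, 45-80 g, 75 mm tall, standing on its jaw lips, gap down. Origin: middle of its underside; z up, y along the bore (the rod's direction when fitted), small steel hook on the -x side. A 34 x 22 x 10 mm block (x, y, z; underside 23 mm above the origin) carries a 16 mm square grip tab above and two sprung jaws below.
- clip_tab (a point): Where to grip the clip: middle of the 16 x 16 mm tab, 55 mm above the clip's origin and 38 mm above the bore axis; the tab ends 20 mm above this point, and the block's shoulder lies 22 mm below it. Axes as the clip's.
- clip_bore (a point): Centre of the bore (the rod's axis when fitted): 17 mm above the clip's origin, 38 mm below clip_tab; the clip's end faces lie 11 mm either side along y. The sprung jaws leave a 7.5 mm gap, flared to 25 mm below, and snap apart over the 12 mm rod under about 8 to 18 N (never need over 25 N). Fitted, they nip the rod: the clip stays put and slides along with roughly 2 to 5 N.
- clip_hook (a point): Tip of the clip's steel hook, 37 mm to the clip's -x side of its bore axis and 17 mm above it.
- rail: Drying rail fixed to the bench: bare steel rod, 12 mm diameter, along the rail's y, axis 120 mm above the bench, on two posts at y = +-145 mm (black 20 mm wide heads reach 11 mm above the rod's axis; feet 100 mm in x). Origin on the bench under the rod's middle; -x is its front (robot's side), +y its left. Turned by up to 0.3 rad.
- rail_mid (a point): Middle of the rod, on its axis, 120 mm above the bench; axes as the rail's. The right-hand half is y < 0 here.
- collar (a joint): Stop collar: dark steel ring, 24 mm diameter, 16 mm wide, on the rod's left half. Value: how far (m) it has been pushed left from where it was found (0 at the start). Where it sits is not reported and differs each time (its right face 25 to 85 mm left of the rod's middle): find it by feel or by eye. It slips along the rod at about 18 N.
- dropper_bottle: Bystander: small amber bottle with a rubber dropper, 36 mm diameter, 101 mm high; origin under its middle.
- weigh_boats: Bystander: stack of white weighing boats, 63 x 63 x 28 mm; origin under its middle.
- sample_pot_4: Bystander: lidded plastic pot, 54 mm diameter, 68 mm high; origin under its middle.
- marker_black: Bystander: marker pen lying down, 138 mm long along its y, 18 mm high.
Things that resemble listed ones, but are neither listed nor needed, are in the scene too. What is meant by the clip is not blue or orange, and is the smaller of those in its own colour.

How it is judged:
By the outcome, as a careful person would: the job done as asked, in the order asked, and still so for the second after the job is handed in, with the robot touching nothing.
It also fails if it takes over 61 s, if anything falls off the work surface, if the arm or the gripper's body presses on something with over 40 N, if the wrist force passes 120 N, or if a joint passes its speed limit or range.

ROBOT

A 7-joint arm with a two-finger parallel gripper is mounted at the origin on a cart in front of the work surface, level with it; the furniture and walls round the work are solid. World frame = base frame: x ahead of the robot, y to its left, z up, the work surface at z = 0. Lengths are in mm, angles in rad, forces in N, time in s.
With the tool pointing down it reaches from about 425 to 875 mm from the base axis. Payload 8.4 kg.
Tool frame: the origin (TCP) lies between the finger pads; the fingertips stand 17 mm ahead of it and the grasp point (between the pads) lies 2 mm behind it; z points along the fingers, y is the direction in which the jaws open and shut (so a half turn about z gives the same grasp; the last joint's range is limited). The gripper opens to 85 mm and grips with 20 to 120 N. Pads are 22 mm wide; open, the fingers measure 114 mm over their backs; the gripper's body (76 mm by 85 mm) begins 54 mm behind the grasp point. The pads swing forward as they close: fully open they stand 13 mm farther back than shut.
Start: joints at [1.004, 0.333, 0.04, 1.465, -0.013, 1.343, -0.059], TCP at [293.075, -580.148, 248.308] pointing down, gripper open.
Joint ranges: [-2.58, 2.58], [-0.38, 2.09], [-1.3, 1.39], [0.25, 2.4], [-1.5, 4.64], [0.08, 2.09], [-2.65, 2.65]. Speed limits (rad/s): [2.22, 2.22, 2.79, 2.79, 3.14, 3.14, 3.14].

INTERFACE

Orientations are given as a unit quaternion [x, y, z, w].
In Python, from cell import ctrl gives the robot as it stands.
- The arm moves only by the tool move_arm, never from a script. Its argument "deltas" is a list of rows, each a list of 6 numbers: the shift along the world's x, y, z in cm, then the turn, a rotation vector about the world's x, y, z in degrees. A call has 1 to 8 rows; each row is the pose to reach, as a shift and turn from the pose commanded when the call began; what a row does not reach only later rows make up. A row lasts 1/10 s, in which the tool goes at most 50 mm and 8.59 degrees, less where a joint would pass 70% of its speed; a pose out of reach is approached as far as the arm can. A call with a gripper value outside its range is refused whole. "jaw" is the finger opening in cm, from 0 to 8.54, set as the call begins (left out, the last holds). The fingers move at their own pace and stop on an object; "squeeze" is the grip in N (left out, the last holds). Time passes only in rows, so rows that repeat a pose let the fingers close. It gives the time, the measured TCP pose, the force and the opening at its end, in the units of the state.
- ctrl.observe(): the state, without advancing time (a new reading comes with each control period).
- ctrl.get_image(name): name is "scene" or "top" or "wrist"; returns the picture (400x640x3 uint8, red, green, blue); there is no depth.
- ctrl.camera_model(name): a dict with "camera_matrix" (3x3 intrinsics, pixels), "k1" (the pictures are not rectified: a ray, as slopes to the right and down, at radius r is drawn at 1 + k1 r^2 times it, then the intrinsics apply), "R" (3x3) and "t" (3): a world point X has camera coordinates R X + t; the wrist camera has in their place "mount" (4x4, takes a point from camera to tool coordinates, whose origin is the TCP and whose axes are the flange's). Camera axes: x right, y down, z forward; pixel columns grow to the right and rows downward; lengths in mm; the calibration is good to about 2 mm. A picture is of the moment at which its call begins: read the wrist's pose just before it. camera_model takes no time and is no camera call.
- ctrl.sign_off(): hands the job in, once; it reports no verdict.
The state is a dict: "time_s": time; "joint_pos": joint angles; "dq": joint speeds; "joint_efforts": joint torques, N m; "eef_pos": TCP position; "ee_rot": TCP orientation; "ft_force": force on the tool from outside, world axes, zero at the start; "moment": the same for the moment, N m; "grip_width": finger opening in mm.
Only numpy, scipy, OpenCV 4.12 (cv2) and the standard library are available. Lean on these libraries where they do the work, as an engineer would, in place of code of your own. Each camera call takes 0.05 s, during which the arm holds its last target.

## Working session

There is one attempt and no reset: what is moved stays moved. The work goes in short steps, Python scripts to look and compute and a tool call to move; the robot and the scene stay as the last step left them, time stands still between calls to the robot, and variables do not carry over. Pictures are saved under pics/ and viewed, and the job is handed in when it is done.

Besides the shell and the picture viewer there is one more tool, called after "Request:" by a JSON object that holds its "api" and its "payload". move_arm: Moves the arm, as the interface text tells. Its arguments: {"type":"object","properties":{"deltas":{"type":"array","items":{"type":"array","items":{"type":"number"}}},"jaw":{"type":"number"},"squeeze":{"type":"number"}},"required":["deltas"]}

```bash
ls; mkdir -p pics
python3 - <<'E'
from cell import ctrl
import cv2
for n in ["scene","top","wrist"]:
    im=ctrl.get_image(n); cv2.imwrite(f"pics/{n}0.png",im[:,:,::-1])
    m=ctrl.camera_model(n); print(n,m)
s=ctrl.observe(); print(s)
E
```

```text
pics
scene {'camera_matrix': array([[367.75383942,   0.        , 316.54952235],
       [  0.        , 367.75383942, 196.77213968],
       [  0.        ,   0.        ,   1.        ]]), 'k1': -0.016415006114901622, 'R': array([[-0.87838898, -0.47772645, -0.01449951],
       [-0.27888878,  0.53695381, -0.79617941],
       [ 0.38814153, -0.69531147, -0.60488686]]), 't': array([416.25440688, 267.60939738, 816.43693281])}
top {'camera_matrix': array([[386.1980665 ,   0.        , 316.37839597],
       [  0.        , 386.1980665 , 200.63881737],
       [  0.        ,   0.        ,   1.        ]]), 'k1': 0.020810912883346577, 'R': array([[-0.00465813, -0.9997293 , -0.02279544],
       [-0.9951004 ,  0.00688547, -0.09862956],
       [ 0.09875981,  0.02222432, -0.9948631 ]]), 't': array([-74.25825222, 526.61780708, 978.24376513])}
wrist {'camera_matrix': array([[319.93968924,   0.        , 320.33832723],
       [  0.        , 319.93968924, 203.61416411],
       [  0.        ,   0.        ,   1.        ]]), 'k1': -0.034125808301651274, 'mount': array([[-9.12829203e-04, -9.63083730e-01, -2.692004
[... 320 characters left out ...]
 array([ 1.00381431,  0.3337432 ,  0.03986969,  1.46606905, -0.01338989,
        1.34332634, -0.05850612]), 'dq': array([-9.52927297e-04, -1.36976423e-03, -1.16228156e-04, -1.09009009e-03,
       -3.14086277e-05, -9.75810495e-04, -3.55822324e-04]), 'joint_efforts': array([ 3.40787468e-03, -6.59041142e+01,  1.36762485e+00, -4.05873013e+01,
        1.69595587e-02,  9.75517498e-03, -2.43832994e-05]), 'eef_pos': array([ 292.9156525 , -579.87286064,  247.6285717 ]), 'ee_rot': array([ 9.72773450e-01,  2.31757214e-01, -1.92355227e-04, -6.10519353e-04]), 'ft_force': array([0.9251545 , 0.13825794, 0.1631959 ]), 'moment': array([-0.02065997,  0.00609613,  0.00141947]), 'grip_width': 85.38473657762145}
```

View pics/scene0.png

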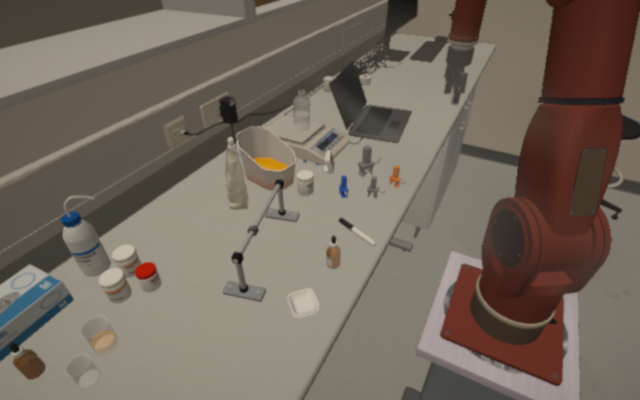

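View pics/top0.png

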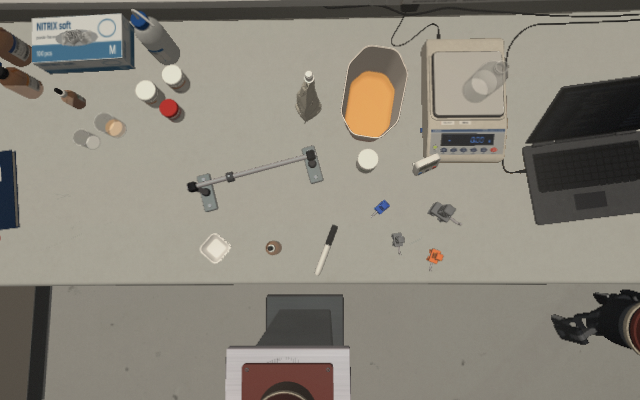

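Run:
```python
import cv2,numpy as np
a=cv2.imread("pics/top0.png");b=cv2.imread("pics/scene0.png")
c1=cv2.resize(a[190:275,360:475],None,fx=5,fy=5,interpolation=cv2.INTER_CUBIC)
c2=cv2.resize(b[140:210,325:410],None,fx=6,fy=6,interpolation=cv2.INTER_CUBIC)
cv2.imwrite("pics/c1.png",c1);cv2.imwrite("pics/c2.png",c2)
cv2.imwrite("pics/c3.png",cv2.resize(a[140:220,180:335],None,fx=5,fy=5,interpolation=cv2.INTER_CUBIC))
```

```text
(no output)
```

View pics/c1.png

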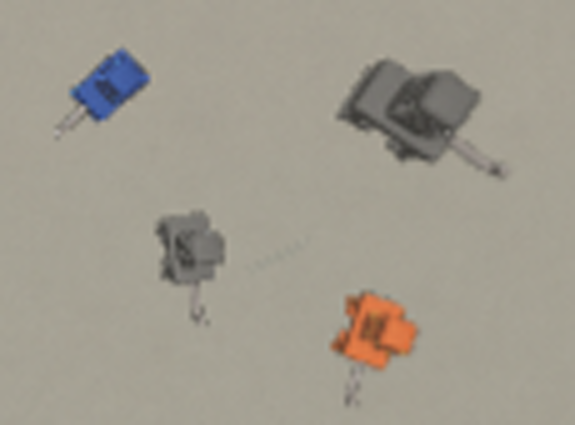

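View pics/c2.png

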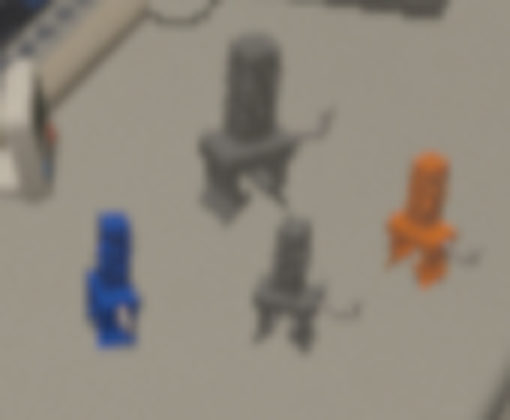

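View pics/c3.png

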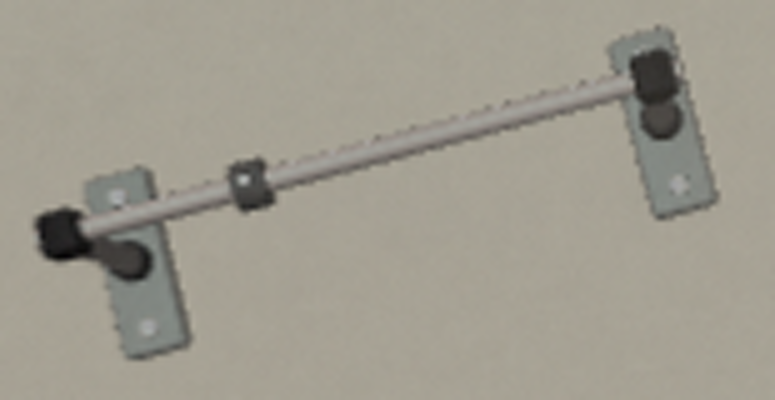

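View pics/wrist0.png

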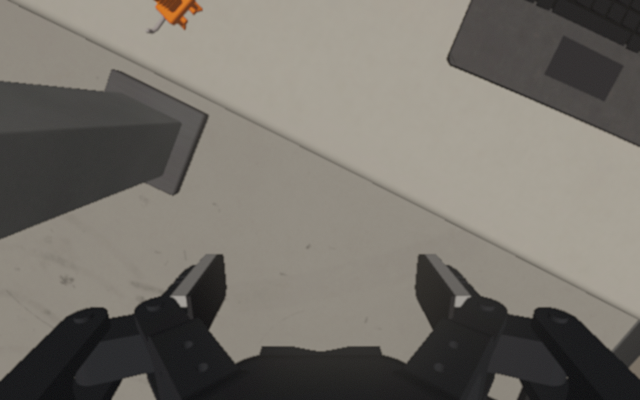

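```bash
cat > h.py <<'E'
import numpy as np,cv2
from cell import ctrl
from scipy.spatial.transform import Rotation as Ro
def ray(n,uv,st=None):
    m=ctrl.camera_model(n);K=m["camera_matrix"];x=np.array([(uv[0]-K[0,2])/K[0,0],(uv[1]-K[1,2])/K[1,1]])
    s=x.copy()
    for _ in range(20): s=x/(1+m["k1"]*(s@s))
    d=np.array([s[0],s[1],1.])
    if n=="wrist":
        M=m["mount"];R=Ro.from_quat(st["ee_rot"]).as_matrix()
        return R@M[:3,3]+st["eef_pos"],R@M[:3,:3]@d
    R=np.array(m["R"]);t=np.array(m["t"])
    return -R.T@t,R.T@d
def plane(n,uv,z,st=None):
    o,d=ray(n,uv,st);return o+d*(z-o[2])/d[2]
def tri(*rays):
    A=np.zeros((3,3));b=np.zeros(3)
    for o,d in rays:
        d=d/np.linalg.norm(d);P=np.eye(3)-np.outer(d,d);A+=P;b+=P@o
    p=np.linalg.solve(A,b)
    return p,[np.linalg.norm(np.cross(p-o,d/np.linalg.norm(d))) for o,d in rays]
def proj(n,X,st=None):
    m=ctrl.camera_model(n);K=m["camera_matrix"]
    if n=="wrist":
        R=Ro.from_quat(st["ee_rot"]).as_matrix();p=R.T@(np.array(X)-st["eef_pos"]);M=m["mount"];c=M[:3,:3].T@(p-M[:3,3])
    else: c=np.array(m["R"])@X+m["t"]
    s=c[:2]/c[2];s=s*(1+m["k1"]*(s@s));return K[:2,:2]@s+K[:2,2]
E
python3 - <<'E'
from h import *
np.set_printoptions(precision=1,suppress=True)
print("tabtop",plane("top",(401.4,239.4),75), tri(ray("top",(401.4,239.4)),ray("scene",(373.8,177))))
print("block",plane("top",(398,239.4),33))
print("hook",plane("top",(400,253.6),34), plane("top",(399,246.5),34))
a=plane("top",(192.4,186.8),131);b=plane("top",(311,155.4),131);print("heads",a,b,np.linalg.norm(a-b),(a+b)/2,np.degrees(np.arctan2(*(a-b)[[0,1]])))
# rod axis from mask
im=cv2.imread("pics/top0.png")
for c in [(233.5,176.5),(226.2,178.3),(305,157.6),(270,166.5)]:print(plane("top",c,120))
for n,c,h in [("pot",(368,159),68),("bottle",(274,247),80),("boat",(215,248),20),("marker",(326,250),9)]:print(n,plane("top",c,h))
E
```

```text
tabtop [ 425.2 -284.6   75. ] (array([ 425.6, -285. ,   71.6]), [np.float64(0.4950247413582436), np.float64(0.49502474135819036)])
block [ 425.1 -284.2   33. ]
hook [ 389.5 -288.1   34. ] [ 407.3 -286.    34. ]
heads [550.3 210.8 131. ] [622.6 -67.5 131. ] 287.53989720173 [586.4  71.6 131. ] -14.568997410273575
[575.7 117.2 120. ]
[571.6 134.5 120. ]
[619.8 -52.8 120. ]
[599.1  30.5 120. ]
pot [ 625.8 -208.1   68. ]
bottle [408.2  25.1  80. ]
boat [405.2 186.2  20. ]
marker [ 398.4 -101.4    9. ]
```

Request:
{"api": "move_arm", "payload": {"deltas": [[2.0,4.4,-0.7,0,0,-5],[4,8.9,-1.5,0,0,-10],[6,13.3,-2.2,0,0,-15],[8,17.8,-3,0,0,-21],[10,22.2,-4,0,0,-21],[12,26.8,-4.5,0,0,-21],[13.2,29.5,-4.8,0,0,-21],[13.2,29.5,-4.8,0,0,-21]], "jaw": 5, "squeeze": 60}}

```text
time_s: 0.95
eef_pos: [427.0, -280.2, 199.9]
ee_rot: [0.999, 0.054, 0.0, -0.001]
ft_force: [0.0, 0.4, 0.2]
grip_width: 50.0
```

Run:
```python
from h import *
np.set_printoptions(precision=1,suppress=True)
st=ctrl.observe();print(st["time_s"],st["eef_pos"],st["ee_rot"],np.degrees(st["dq"]).max())
im=ctrl.get_image("wrist");cv2.imwrite("pics/w1.png",im[:,:,::-1])
for X in [(425,-284.5,75),(425,-284.5,33),(389.5,-288,34)]: print(proj("wrist",X,st))
np.savez("w1.npz",**st)
```

```text
0.95 [ 427.  -280.2  199.9] [ 1.   0.1  0.  -0. ] 4.349319671672069
[326.7 205.1]
[325.9 192.9]
[325.4 228.9]
```

View pics/w1.png

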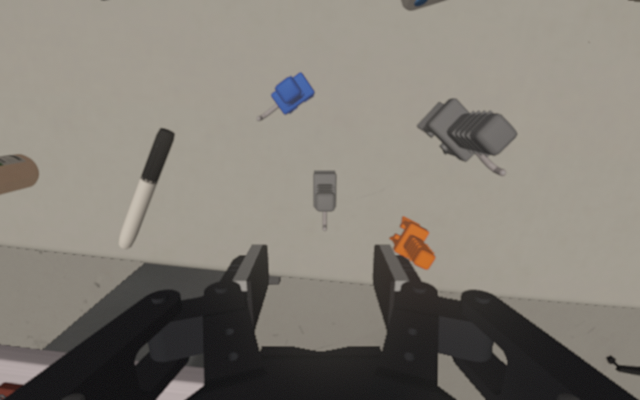

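Run:
```python
from h import *
np.set_printoptions(precision=1,suppress=True)
im=cv2.imread("pics/w1.png");cv2.imwrite("pics/w1c.png",cv2.resize(im[155:280,270:450],None,fx=4.4,fy=4.4,interpolation=cv2.INTER_CUBIC))
hsv=cv2.cvtColor(im,cv2.COLOR_BGR2HSV)
st=dict(np.load("w1.npz"))
for u in [(391,244),(434,268),(412,245)]: print("orange",plane("wrist",u,33,st))
c=im[160:235,300:350].astype(int)
m=(np.abs(im.astype(int).max(2)-im.min(2))<14)&(im.max(2)<140)
ys,xs=np.nonzero(m[160:235,300:350]);print(xs.min()+300,xs.max()+300,ys.min()+160,ys.max()+160)
for y in range(164,232,3): 
    r=np.nonzero(m[y,300:350])[0]; print(y, r.min()+300 if len(r) else None, r.max()+300 if len(r) else None)
```

```text
orange [ 380.3 -354.3   33. ]
orange [ 359.  -402.2   33. ]
orange [ 381.5 -375.2   33. ]
313 336 170 227
164 None None
167 None None
170 315 333
173 314 335
176 313 336
179 313 336
182 313 336
185 313 335
188 313 335
191 313 336
194 313 336
197 313 335
200 313 335
203 313 335
206 314 335
209 316 334
212 323 326
215 None None
218 None None
221 None None
224 323 325
227 323 325
230 None None
```

View pics/w1c.png

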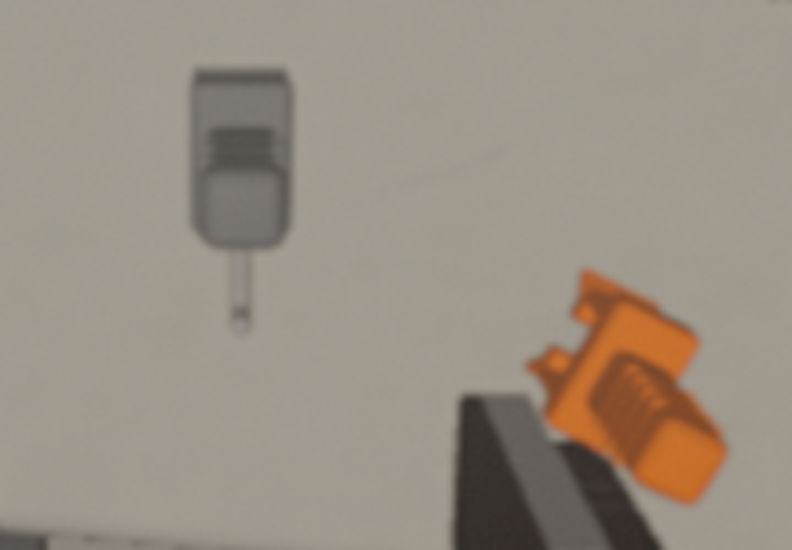

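Run:
```python
from h import *
np.set_printoptions(precision=2,suppress=True)
st=dict(np.load("w1.npz"))
t=plane("wrist",(325.2,202.3),75,st);b=plane("wrist",(324.6,173),33,st);k=plane("wrist",(324.6,230),34,st)
print(t,b,k,"clip x dir",np.degrees(np.arctan2(*(b-k)[[1,0]])))
R=Ro.from_quat(st["ee_rot"]).as_matrix();print("tool x",np.degrees(np.arctan2(R[1,0],R[0,0])),R[:,2])
print(t-st["eef_pos"])
# rail in top view: edges of rod
im=cv2.imread("pics/top0.png")
```

```text
[ 427.21 -283.02   75.  ] [ 443.72 -281.14   33.  ] [ 388.26 -287.32   34.  ] clip x dir 6.3576731514922935
tool x 6.215641865098573 [-0.  0. -1.]
[   0.16   -2.8  -124.87]
```

Request:
{"api": "move_arm", "payload": {"deltas": [[0.1,0.1,-4,0,0,0],[0.1,0.1,-8,0,0,0],[0.1,0.1,-10,0,0,0],[0.1,0.1,-10,0,0,0],[0.1,0.1,-10,0,0,0]], "jaw": 4}}

```text
time_s: 1.5
eef_pos: [425.8, -285.2, 100.8]
ee_rot: [0.999, 0.05, -0.0, 0.0]
ft_force: [-0.0, -0.1, 0.4]
grip_width: 40.2
```

Run:
```python
from h import *
np.set_printoptions(precision=2,suppress=True)
st=ctrl.observe();print(st["time_s"],st["eef_pos"])
im=ctrl.get_image("wrist");cv2.imwrite("pics/w2.png",im[:,:,::-1])
R=Ro.from_quat(st["ee_rot"]).as_matrix();print("tool x",np.degrees(np.arctan2(R[1,0],R[0,0])),R[:,2])
print(proj("wrist",(427.2,-283,75),st))
np.savez("w2.npz",**st)
```

```text
1.5 [ 425.84 -285.22  100.84]
tool x 5.716540842957642 [-0. -0. -1.]
[318.06 250.04]
```

View pics/w2.png

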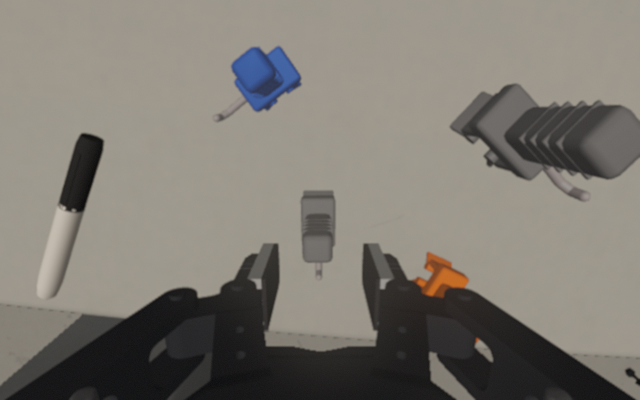

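Request:
{"api": "move_arm", "payload": {"deltas": [[0.1,0.2,-2.5,0,0,0.5],[0.1,0.2,-4.0,0,0,0.5],[0.1,0.2,-4.6,0,0,0.5],[0.1,0.2,-4.6,0,0,0.5]]}}

```text
time_s: 1.95
eef_pos: [427.3, -282.6, 54.9]
ee_rot: [0.998, 0.055, 0.0, 0.0]
ft_force: [-0.8, -0.0, 0.3]
grip_width: 40.1
```

Request:
{"api": "move_arm", "payload": {"deltas": [[0,0,0,0,0,0],[0,0,0,0,0,0],[0,0,0,0,0,0],[0,0,0,0,0,0],[0,0,0,0,0,0]], "jaw": 0, "squeeze": 60}}

```text
time_s: 2.45
eef_pos: [427.9, -282.8, 55.4]
ee_rot: [0.998, 0.055, 0.001, 0.001]
ft_force: [-0.2, -1.0, 7.1]
grip_width: 15.4
```

Request:
{"api": "move_arm", "payload": {"deltas": [[0,0,1,0,0,0],[0,0,3,0,0,0],[0,0,5,0,0,0],[0,0,6,0,0,0],[0,0,6,0,0,0],[0,0,6,0,0,0]]}}

```text
time_s: 3.05
eef_pos: [426.8, -282.0, 113.9]
ee_rot: [0.998, 0.055, -0.0, -0.0]
ft_force: [0.4, 0.5, -0.7]
grip_width: 15.3
```

Run:
```python
from h import *
np.set_printoptions(precision=2,suppress=True)
st=ctrl.observe();print(st["time_s"],st["eef_pos"],st["ft_force"],st["moment"])
im=ctrl.get_image("wrist");cv2.imwrite("pics/w3.png",im[:,:,::-1])
im=ctrl.get_image("scene");cv2.imwrite("pics/s3.png",cv2.resize(im[110:230,300:450,::-1],None,fx=5,fy=5,interpolation=cv2.INTER_CUBIC))
```

```text
3.05 [ 426.81 -281.97  113.93] [ 0.4   0.47 -0.65] [-0.02  0.05  0.02]
```

View pics/w3.png

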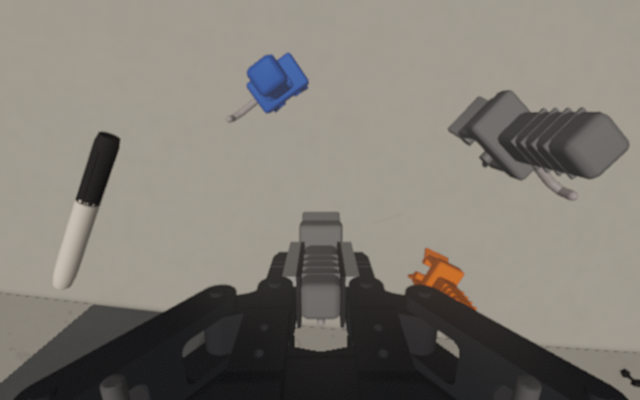

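View pics/s3.png

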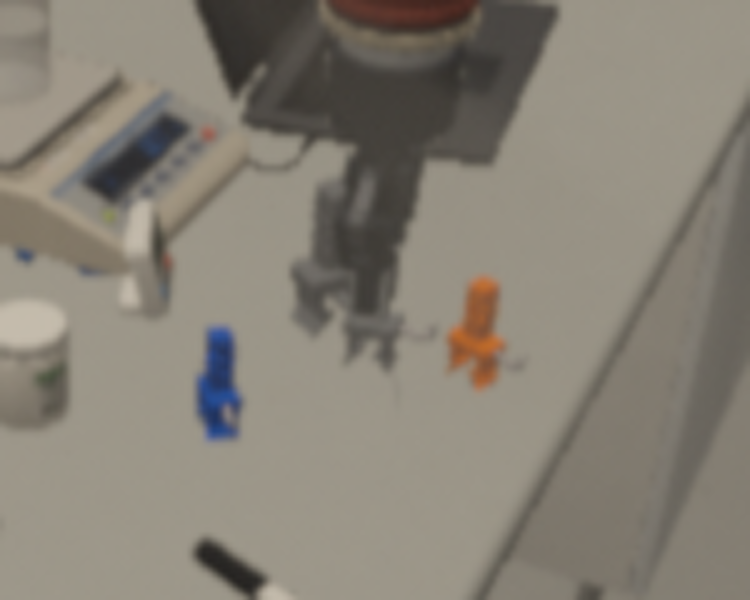

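Request:
{"api": "move_arm", "payload": {"deltas": [[0.5,1,3,0,0,0],[2,4,6.5,0,0,1],[4,7.5,9,0,0,2],[6.5,11.5,10.6,0,0,4],[9,15.5,10.6,0,0,6],[11.5,20,10.6,0,0,8.3],[14,24.5,10.6,0,0,8.3],[16,28,10.6,0,0,8.3]]}}

```text
time_s: 3.95
eef_pos: [587.5, 0.5, 219.3]
ee_rot: [0.992, 0.128, -0.001, -0.0]
ft_force: [0.8, -0.3, -1.9]
grip_width: 15.0
```

Request:
{"api": "move_arm", "payload": {"deltas": [[1.3,2.5,0,0,0,0],[1.3,2.5,0,0,0,0],[1.3,2.5,0,0,0,0]]}}

```text
time_s: 4.25
eef_pos: [599.7, 23.3, 219.0]
ee_rot: [0.992, 0.128, -0.001, -0.0]
ft_force: [-1.0, -0.4, -0.2]
grip_width: 15.3
```

Run:
```python
from h import *
np.set_printoptions(precision=2,suppress=True)
st=ctrl.observe();print(st["time_s"],st["eef_pos"],st["ee_rot"],st["ft_force"],st["moment"],np.abs(st["dq"]).max())
im=ctrl.get_image("wrist");cv2.imwrite("pics/w4.png",im[:,:,::-1])
R=Ro.from_quat(st["ee_rot"]).as_matrix();print("tool x",np.degrees(np.arctan2(R[1,0],R[0,0])),R[:,2])
np.savez("w4.npz",**st)
for dx in(-8,0,8): print(proj("wrist",st["eef_pos"]+R@np.array([dx,0,-19.5]),st))
im=ctrl.get_image("top");cv2.imwrite("pics/t4.png",im[:,:,::-1])
```

```text
4.25 [599.68  23.26 218.98] [ 0.99  0.13 -0.   -0.  ] [-0.99 -0.38 -0.18] [-0.08 -0.03  0.  ] 0.026647289582737283
tool x 14.684300347307053 [-0.  0. -1.]
[322.23 320.68]
[322.24 302.71]
[322.26 284.01]
```

View pics/w4.png

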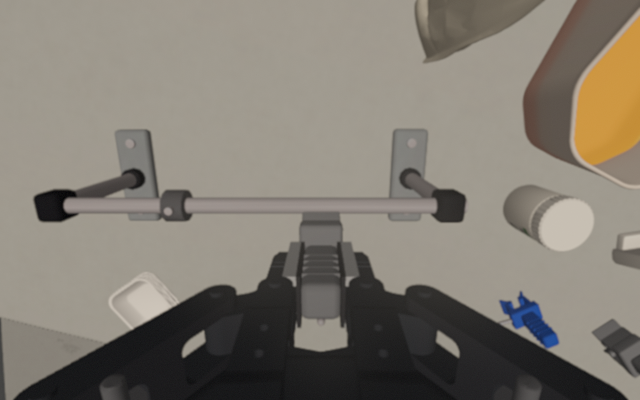

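Run:
```python
from h import *
np.set_printoptions(precision=2,suppress=True)
st=dict(np.load("w4.npz"));im=cv2.imread("pics/w4.png")
g=cv2.cvtColor(im,cv2.COLOR_BGR2GRAY).astype(int)
for c in (100,140,210,250,290,360,400,425): print(c,g[192:222,c])
cv2.imwrite("pics/w4c.png",cv2.resize(im[185:345,240:400],None,fx=3.7,fy=3.7,interpolation=cv2.INTER_CUBIC))
cv2.imwrite("pics/w4d.png",cv2.resize(im[180:235,20:240],None,fx=3.6,fy=3.6,interpolation=cv2.INTER_CUBIC))
```

```text
100 [ 65  64  62  61  65  83 108 127 138 142 143 146 147 148 149 150 147 141
 133 123 115 130 149 154 154 154 154 154 154 154]
140 [126 126 128 127 123 116 116 126 136 142 145 148 150 149 149 149 147 142
 133 124 116 122 130 129 127 127 124 118 128 148]
210 [154 154 154 154 149 134 121 125 133 141 146 148 150 149 149 149 147 143
 137 127 121 131 148 154 154 154 154 154 154 154]
250 [155 155 155 155 150 134 121 124 132 139 144 147 147 148 149 148 147 143
 137 130 123 132 147 154 154 154 155 154 154 154]
290 [154 153 154 155 149 133 120 122 131 137 143 144 145 147 149 149 146 142
 138 130 124 131 147 154 154 153 153 153 153 153]
360 [154 154 154 154 149 135 121 123 132 138 141 144 146 148 150 151 149 144
 139 132 124 131 148 154 154 154 154 154 154 153]
400 [128 129 130 130 126 118 114 122 133 136 140 143 144 148 150 152 150 145
 140 133 122 121 125 129 129 129 127 120 121 137]
425 [ 91  89  88  85  83  89 104 122 132 136 139 142 144 147 150 152 150 146
 140 132 126 133 148 154 154 154 154 153 154 154]
```

View pics/w4c.png

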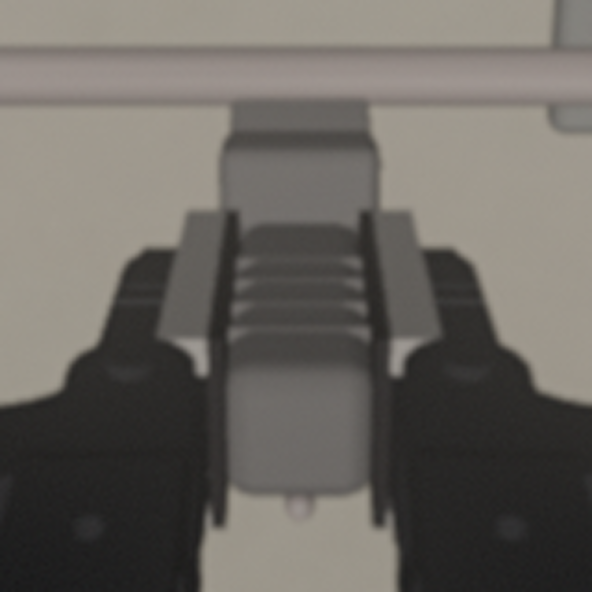

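View pics/w4d.png

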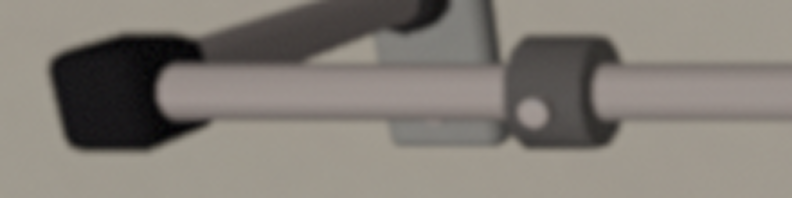

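View pics/t4.png

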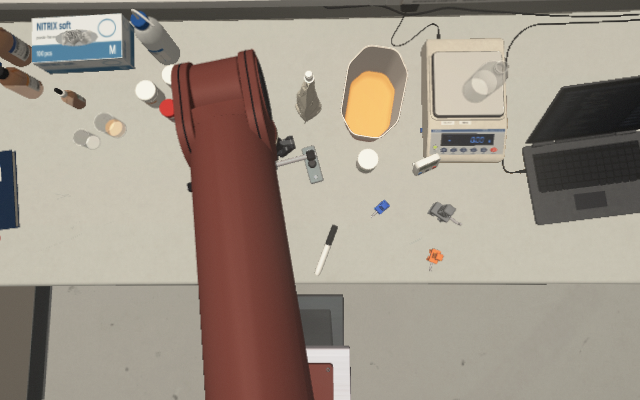

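Run:
```python
from h import *
np.set_printoptions(precision=2,suppress=True)
st=dict(np.load("w4.npz"))
R=Ro.from_quat(st["ee_rot"]).as_matrix()
P=[plane("wrist",(c,205.0),120,st) for c in (210,290,425)]
for p in P: print("rod",p, "in tool",R.T@(p-st["eef_pos"]))
d=P[0]-P[2];d/=np.linalg.norm(d);print("dir",d,np.degrees(np.arctan2(-d[0],d[1])))
z=st["eef_pos"][2]+19.6
for r in(281.8,318.,300): print("tab",R.T@(plane("wrist",(321,r),z,st)-st["eef_pos"]))
# block far edge top: z = tcp-22.4
print("block far",R.T@(plane("wrist",(321,185+148/3.7),st["eef_pos"][2]-22.4,st)-st["eef_pos"]), "expect ~17")
# rail ends: head inner faces visible where rod enters; collar
for c in (20+157/3.6,20+600/3.6,20+615/3.6,437): print("s",R.T@(plane("wrist",(c,205),120,st)-st["eef_pos"]))
```

```text
rod [583.59 103.85 120.  ] in tool [  5.08 -81.97  99.03]
rod [598.51  46.82 120.  ] in tool [  5.05 -23.02  98.99]
rod [623.58 -49.08 120.  ] in tool [ 4.99 76.1  98.93]
dir [-0.25  0.97  0.  ] 14.652705623703222
tab [  8.99  -0.47 -19.62]
tab [ -6.72  -0.48 -19.59]
tab [  1.24  -0.47 -19.6 ]
block far [16.59 -0.41 22.37] expect ~17
s [   5.12 -193.45   99.1 ]
s [  5.09 -99.34  99.04]
s [  5.08 -96.23  99.03]
s [ 4.99 84.99 98.92]
```

Request:
{"api": "move_arm", "payload": {"deltas": [[0.45,0.1,-1.5,0,0,0],[0.45,0.1,-2.9,0,0,0],[0.45,0.1,-2.9,0,0,0],[0.45,0.1,-2.9,0,0,0]]}}

```text
time_s: 4.75
eef_pos: [604.0, 23.5, 190.4]
ee_rot: [0.992, 0.127, -0.001, -0.0]
ft_force: [0.4, 0.2, -0.4]
grip_width: 15.3
```

Run:
```python
from h import *
np.set_printoptions(precision=2,suppress=True)
st=ctrl.observe();print(st["time_s"],st["eef_pos"],st["ft_force"])
im=ctrl.get_image("wrist");cv2.imwrite("pics/w5.png",im[:,:,::-1])
sc=ctrl.get_image("scene");cv2.imwrite("pics/s5.png",cv2.resize(sc[150:310,180:350,::-1],None,fx=4,fy=4,interpolation=cv2.INTER_CUBIC))
R=Ro.from_quat(st["ee_rot"]).as_matrix();print("tool x",np.degrees(np.arctan2(R[1,0],R[0,0])),R[:,2])
g=cv2.cvtColor(im,cv2.COLOR_RGB2GRAY).astype(int)
for c in (220,400): print(g[200:245,c])
np.savez("w5.npz",**st)
```

```text
4.75 [604.04  23.51 190.44] [ 0.41  0.22 -0.36]
tool x 14.579728446252663 [-0.  0. -1.]
[154 154 154 154 154 154 154 154 154 154 154 153 153 154 146 124 113 121
 131 136 142 145 148 148 147 148 148 148 145 140 134 125 122 138 151 154
 154 154 155 154 155 154 154 154 153]
[129 129 129 129 128 129 128 127 128 128 128 129 129 126 114 106 113 124
 133 136 139 142 143 145 147 150 151 150 145 141 134 125 116 128 147 154
 153 153 153 153 153 153 153 154 153]
```

View pics/w5.png

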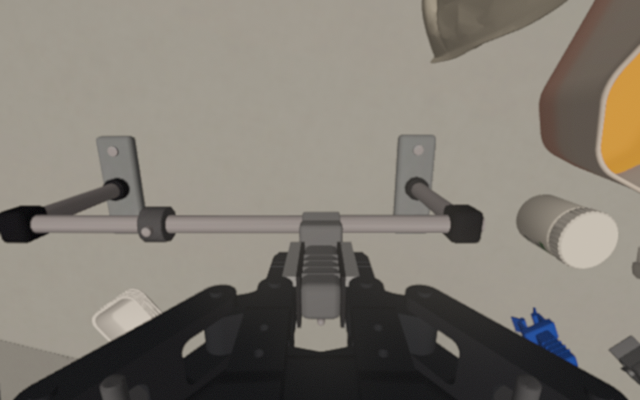

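View pics/s5.png

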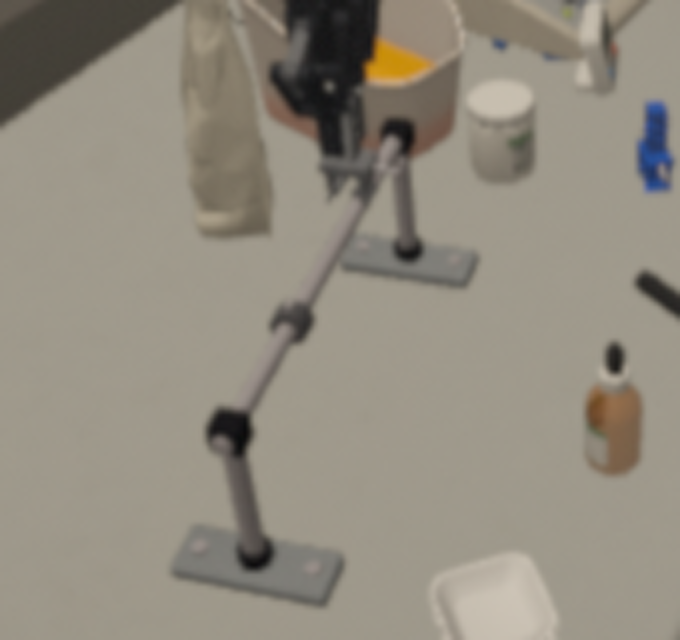

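Run:
```python
from h import *
np.set_printoptions(precision=2,suppress=True)
st=dict(np.load("w5.npz"));R=Ro.from_quat(st["ee_rot"]).as_matrix()
for c in (220,400): print(R.T@(plane("wrist",(c,224.0),120,st)-st["eef_pos"]))
for c in (450,167,174,34): print("s",R.T@(plane("wrist",(c,224.0),120,st)-st["eef_pos"]))
b=st["eef_pos"]+R@np.array([0.4,0,38.4]);print("bore",b)
# scene view: project rod line vs
m=plane("wrist",(220,224),120,st);print([proj("scene",plane("wrist",(c,224),120,st)) for c in (220,400,140)])
```

```text
[  0.3  -66.3   70.46]
[ 0.25 51.14 70.41]
s [ 0.18 84.02 70.4 ]
s [   0.25 -101.4    70.48]
s [  0.26 -96.73  70.48]
s [  -0.01 -192.91   70.52]
bore [604.36  23.61 152.03]
[array([258.65, 219.1 ]), array([274.29, 191.66]), array([250.55, 233.41])]
```

Request:
{"api": "move_arm", "payload": {"deltas": [[0,0,-1,0,0,0],[0,0,-1.8,0,0,0],[0,0,-1.8,0,0,0]]}}

```text
time_s: 5.15
eef_pos: [604.3, 23.9, 172.2]
ee_rot: [0.992, 0.127, -0.0, -0.0]
ft_force: [0.0, 0.8, -0.6]
grip_width: 15.3
```

Request:
{"api": "move_arm", "payload": {"deltas": [[0,0,-0.2,0,0,0],[0,0,-0.2,0,0,0]]}}

```text
time_s: 5.35
eef_pos: [604.8, 24.0, 171.4]
ee_rot: [0.992, 0.127, 0.0, -0.0]
ft_force: [1.2, 1.0, 0.1]
grip_width: 15.0
```

Request:
{"api": "move_arm", "payload": {"deltas": [[0,0,-0.2,0,0,0],[0,0,-0.2,0,0,0]]}}

```text
time_s: 5.55
eef_pos: [605.3, 24.1, 170.4]
ee_rot: [0.992, 0.127, 0.001, 0.0]
ft_force: [0.9, 0.2, 4.6]
grip_width: 15.4
```

Request:
{"api": "move_arm", "payload": {"deltas": [[0,0,-0.2,0,0,0],[0,0,-0.2,0,0,0]]}}

```text
time_s: 5.75
eef_pos: [605.4, 23.9, 168.5]
ee_rot: [0.992, 0.127, 0.001, 0.0]
ft_force: [-0.0, 0.0, 5.3]
grip_width: 15.3
```

Request:
{"api": "move_arm", "payload": {"deltas": [[0,0,-0.2,0,0,0],[0,0,-0.2,0,0,0]]}}

```text
time_s: 5.95
eef_pos: [604.9, 23.9, 165.8]
ee_rot: [0.992, 0.127, 0.001, 0.0]
ft_force: [1.2, 0.6, 2.0]
grip_width: 15.2
```

Request:
{"api": "move_arm", "payload": {"deltas": [[0,0,-0.2,0,0,0],[0,0,-0.2,0,0,0]]}}

```text
time_s: 6.15
eef_pos: [604.5, 23.8, 162.8]
ee_rot: [0.992, 0.127, -0.0, -0.0]
ft_force: [2.2, 0.6, -0.7]
grip_width: 15.1
```

Request:
{"api": "move_arm", "payload": {"deltas": [[0,0,-0.2,0,0,0],[0,0,-0.2,0,0,0]]}}

```text
time_s: 6.35
eef_pos: [604.4, 23.8, 160.6]
ee_rot: [0.992, 0.127, -0.0, -0.0]
ft_force: [2.8, 0.3, -4.1]
grip_width: 15.2
```

Run:
```python
from h import *
np.set_printoptions(precision=2,suppress=True)
st=ctrl.observe();print(st["time_s"],st["eef_pos"],st["ft_force"],st["moment"])
im=ctrl.get_image("wrist");cv2.imwrite("pics/w6.png",cv2.resize(im[180:345,220:420,::-1],None,fx=3.6,fy=3.6))
sc=ctrl.get_image("scene");cv2.imwrite("pics/s6.png",cv2.resize(sc[150:250,230:330,::-1],None,fx=6,fy=6,interpolation=cv2.INTER_CUBIC))
```

```text
6.35 [604.35  23.84 160.59] [ 2.82  0.28 -4.08] [ 0.11 -0.57  0.01]
```

View pics/w6.png

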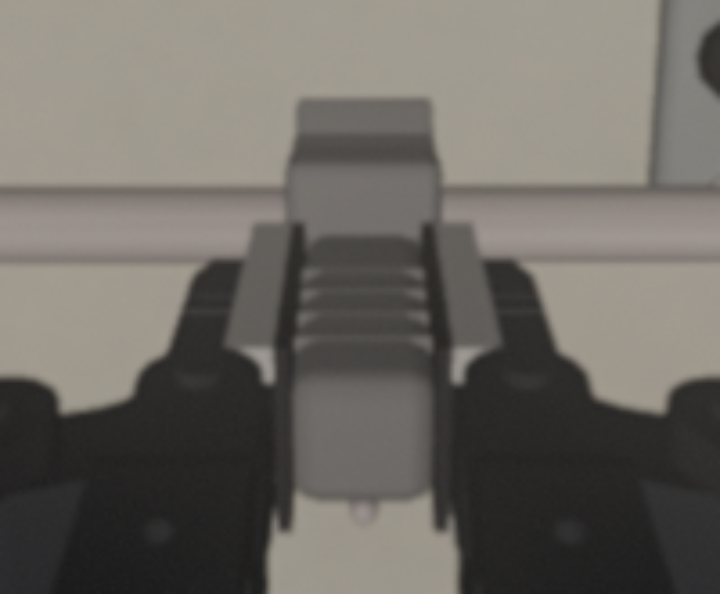

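View pics/s6.png

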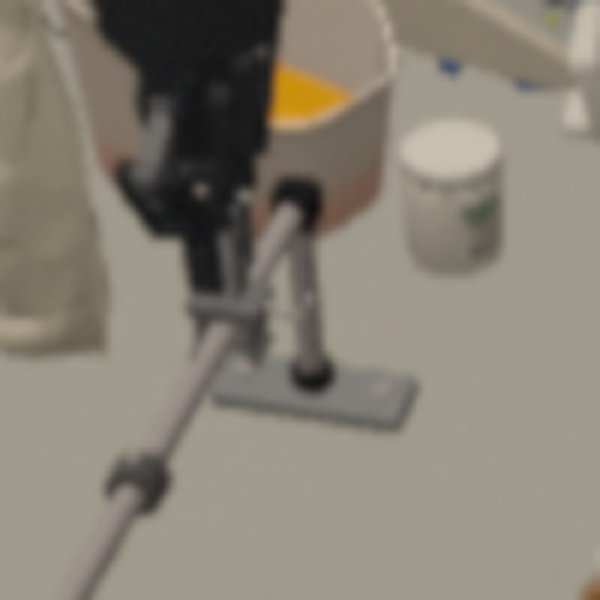

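Request:
{"api": "move_arm", "payload": {"deltas": [[0,0,-0.2,0,0,0],[0,0,-0.2,0,0,0]]}}

```text
time_s: 6.65
eef_pos: [604.7, 23.9, 159.4]
ee_rot: [0.992, 0.127, 0.0, -0.0]
ft_force: [2.4, 0.1, -2.0]
grip_width: 15.2
```

Request:
{"api": "move_arm", "payload": {"deltas": [[0,0,-0.1,0,0,0],[0,0,-0.1,0,0,0]]}}

```text
time_s: 6.85
eef_pos: [604.7, 23.9, 159.2]
ee_rot: [0.992, 0.127, 0.0, 0.0]
ft_force: [0.0, 0.6, 5.8]
grip_width: 15.3
```

Request:
{"api": "move_arm", "payload": {"deltas": [[0,0,-0.1,0,0,0],[0,0,-0.1,0,0,0]]}}

```text
time_s: 7.05
eef_pos: [604.8, 23.9, 159.1]
ee_rot: [0.992, 0.127, 0.001, 0.0]
ft_force: [-3.5, 0.3, 13.1]
grip_width: 15.2
```

Request:
{"api": "move_arm", "payload": {"deltas": [[0,0,-0.06,0,0,0],[0,0,-0.06,0,0,0]]}}

```text
time_s: 7.25
eef_pos: [604.8, 24.0, 159.1]
ee_rot: [0.992, 0.127, 0.001, 0.0]
ft_force: [-5.6, -0.5, 17.3]
grip_width: 14.9
```

Run:
```python
from h import *
np.set_printoptions(precision=2,suppress=True)
st=ctrl.observe();print(st["time_s"],st["eef_pos"],st["ft_force"],st["moment"])
im=ctrl.get_image("wrist");cv2.imwrite("pics/w7.png",im[:,:,::-1])
R=Ro.from_quat(st["ee_rot"]).as_matrix();print("tool x",np.degrees(np.arctan2(R[1,0],R[0,0])),R[:,2])
np.savez("w7.npz",**st)
```

```text
7.25 [604.84  23.95 159.08] [-5.56 -0.51 17.35] [-0.01  1.35 -0.02]
tool x 14.596046982928492 [ 0. -0. -1.]
```

View pics/w7.png

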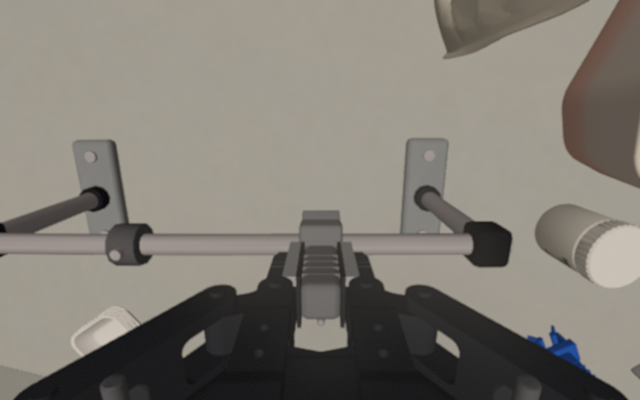

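Request:
{"api": "move_arm", "payload": {"deltas": [[0,0,0.22,0,0,0],[0,0,0.22,0,0,0]]}}

```text
time_s: 7.5
eef_pos: [604.7, 23.9, 159.2]
ee_rot: [0.992, 0.127, 0.0, 0.0]
ft_force: [-0.5, 0.3, 4.6]
grip_width: 15.1
```

Run:
```python
from h import *
np.set_printoptions(precision=2,suppress=True)
st=dict(np.load("w7.npz"));R=Ro.from_quat(st["ee_rot"]).as_matrix()
im=cv2.imread("pics/w7.png");cv2.imwrite("pics/w7c.png",cv2.resize(im[215:275,90:190],None,fx=7,fy=7,interpolation=cv2.INTER_CUBIC))
for c in (136,140,144,148): print(c,R.T@(plane("wrist",(c,244),120,st)-st["eef_pos"]))
print(R.T@(plane("wrist",(473,244),120,st)-st["eef_pos"]))
```

```text
136 [  -0.7  -104.69   39.  ]
140 [  -0.69 -102.38   39.01]
144 [  -0.68 -100.08   39.01]
148 [ -0.67 -97.77  39.01]
[-0.79 84.98 39.14]
```

View pics/w7c.png

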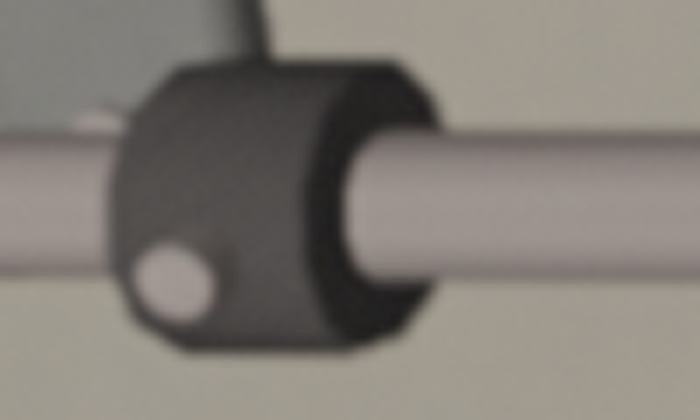

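Request:
{"api": "move_arm", "payload": {"deltas": [[-0.13,0.48,0.04,0,0,0],[-0.38,1.45,0.06,0,0,0],[-0.63,2.42,0.06,0,0,0],[-0.89,3.39,0.06,0,0,0],[-1.14,4.35,0.06,0,0,0],[-1.39,5.32,0.06,0,0,0],[-1.64,6.28,0.06,0,0,0],[-1.77,6.77,0.06,0,0,0]]}}

```text
time_s: 8.3
eef_pos: [586.3, 93.2, 159.4]
ee_rot: [0.992, 0.128, -0.0, -0.0]
ft_force: [2.0, -0.7, -0.8]
grip_width: 15.2
```

Run:
```python
from h import *
np.set_printoptions(precision=2,suppress=True)
st=ctrl.observe();print(st["time_s"],st["eef_pos"],st["ft_force"],st["moment"])
im=ctrl.get_image("wrist");cv2.imwrite("pics/w8.png",im[:,:,::-1])
np.savez("w8.npz",**st)
```

```text
8.3 [586.33  93.17 159.35] [ 2.01 -0.66 -0.84] [-0.16 -0.56  0.03]
```

View pics/w8.png

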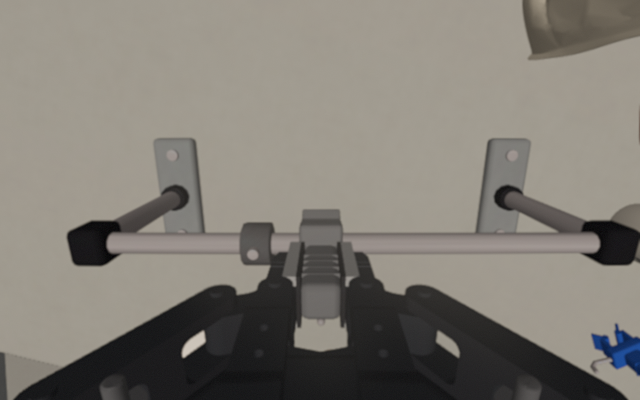

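Request:
{"api": "move_arm", "payload": {"deltas": [[-0.1,0.38,0,0,0,0],[-0.2,0.77,0,0,0,0],[-0.2,0.77,0,0,0,0]]}}

```text
time_s: 8.65
eef_pos: [584.7, 99.8, 159.4]
ee_rot: [0.992, 0.127, -0.0, -0.0]
ft_force: [1.2, 1.8, -1.8]
grip_width: 15.3
```

Request:
{"api": "move_arm", "payload": {"deltas": [[-0.03,0.1,0,0,0,0],[-0.05,0.19,0,0,0,0]]}}

```text
time_s: 8.85
eef_pos: [584.4, 100.9, 159.5]
ee_rot: [0.992, 0.127, -0.0, 0.0]
ft_force: [2.2, -1.0, -2.3]
grip_width: 15.0
```

Run:
```python
from h import *
np.set_printoptions(precision=2,suppress=True)
st=ctrl.observe();print(st["time_s"],st["eef_pos"],st["ft_force"],st["moment"])
im=ctrl.get_image("wrist");cv2.imwrite("pics/w9.png",cv2.resize(im[190:290,220:420,::-1],None,fx=4,fy=4,interpolation=cv2.INTER_CUBIC))
```

```text
8.85 [584.4  100.86 159.46] [ 2.21 -1.03 -2.26] [-0.1  -0.5  -0.01]
```

View pics/w9.png

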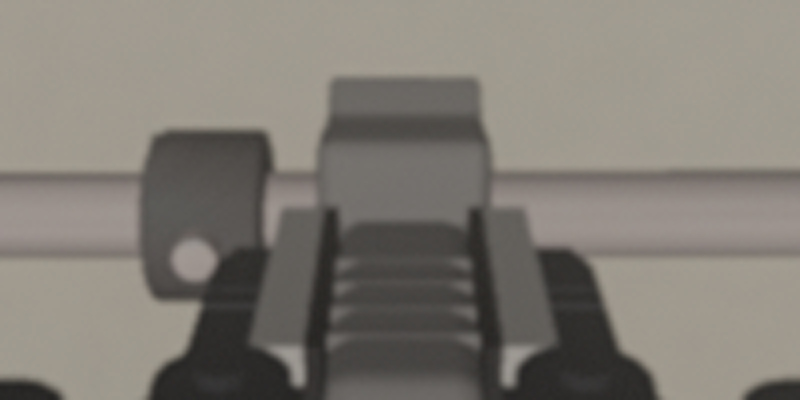

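Request:
{"api": "move_arm", "payload": {"deltas": [[-0.06,0.24,0,0,0,0],[-0.12,0.48,0,0,0,0],[-0.12,0.48,0,0,0,0]]}}

```text
time_s: 9.2
eef_pos: [583.0, 106.6, 159.5]
ee_rot: [0.992, 0.127, -0.0, -0.0]
ft_force: [1.4, 0.7, -3.7]
grip_width: 15.3
```

Request:
{"api": "move_arm", "payload": {"deltas": [[-0.03,0.1,0,0,0,0],[-0.03,0.1,0,0,0,0]]}}

```text
time_s: 9.4
eef_pos: [582.8, 107.1, 159.5]
ee_rot: [0.992, 0.127, -0.0, -0.0]
ft_force: [2.4, 0.9, -2.9]
grip_width: 14.6
```

Run:
```python
from h import *
np.set_printoptions(precision=2,suppress=True)
st=ctrl.observe();print(st["time_s"],st["eef_pos"],st["ft_force"],st["moment"])
im=ctrl.get_image("wrist");cv2.imwrite("pics/w10.png",cv2.resize(im[190:290,220:420,::-1],None,fx=4,fy=4,interpolation=cv2.INTER_CUBIC))
```

```text
9.4 [582.84 107.09 159.52] [ 2.41  0.94 -2.92] [ 0.13 -0.48  0.04]
```

View pics/w10.png

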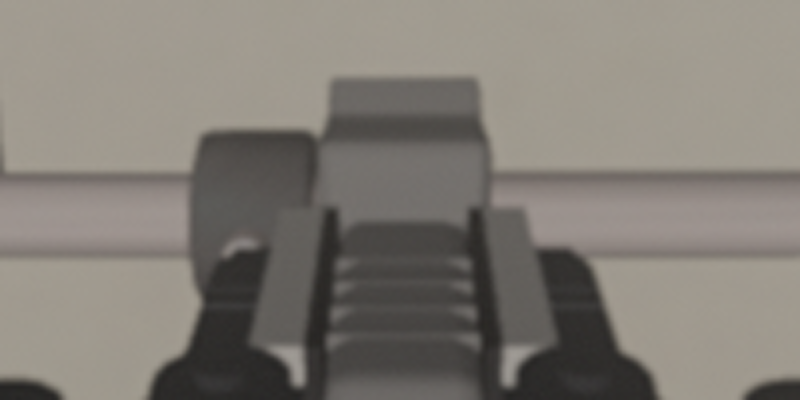

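Request:
{"api": "move_arm", "payload": {"deltas": [[-0.01,0.05,0,0,0,0],[-0.01,0.05,0,0,0,0]]}}

```text
time_s: 9.65
eef_pos: [582.8, 107.4, 159.5]
ee_rot: [0.992, 0.127, 0.0, 0.0]
ft_force: [1.9, 0.6, -2.3]
grip_width: 15.3
```

Request:
{"api": "move_arm", "payload": {"deltas": [[-0.01,0.05,0,0,0,0],[-0.01,0.05,0,0,0,0]]}}

```text
time_s: 9.85
eef_pos: [582.7, 107.9, 159.5]
ee_rot: [0.992, 0.127, -0.0, 0.0]
ft_force: [2.4, -0.4, -2.7]
grip_width: 14.9
```

Request:
{"api": "move_arm", "payload": {"deltas": [[-0.02,0.05,0,0,0,0],[-0.02,0.05,0,0,0,0]]}}

```text
time_s: 10.05
eef_pos: [582.5, 108.4, 159.5]
ee_rot: [0.992, 0.127, 0.0, 0.0]
ft_force: [2.0, -1.0, -2.5]
grip_width: 15.5
```

Request:
{"api": "move_arm", "payload": {"deltas": [[-0.01,0.05,0,0,0,0],[-0.01,0.05,0,0,0,0]]}}

```text
time_s: 10.25
eef_pos: [582.5, 108.4, 159.5]
ee_rot: [0.992, 0.127, 0.0, 0.0]
ft_force: [2.1, -1.8, -1.0]
grip_width: 15.4
```

Request:
{"api": "move_arm", "payload": {"deltas": [[-0.01,0.05,0,0,0,0],[-0.01,0.05,0,0,0,0]]}}

```text
time_s: 10.45
eef_pos: [582.5, 108.5, 159.5]
ee_rot: [0.992, 0.127, 0.0, 0.001]
ft_force: [2.8, -4.1, -1.0]
grip_width: 15.2
```

Run:
```python
from h import *
np.set_printoptions(precision=2,suppress=True)
st=ctrl.observe();print(st["time_s"],st["eef_pos"],st["ft_force"],st["moment"])
im=ctrl.get_image("wrist");cv2.imwrite("pics/w11.png",cv2.resize(im[190:290,220:420,::-1],None,fx=4,fy=4,interpolation=cv2.INTER_CUBIC))
im=ctrl.get_image("scene");cv2.imwrite("pics/s11.png",cv2.resize(im[180:270,210:310,::-1],None,fx=6,fy=6,interpolation=cv2.INTER_CUBIC))
```

```text
10.45 [582.51 108.47 159.53] [ 2.76 -4.1  -0.98] [-1.   -0.71  0.06]
```

View pics/w11.png

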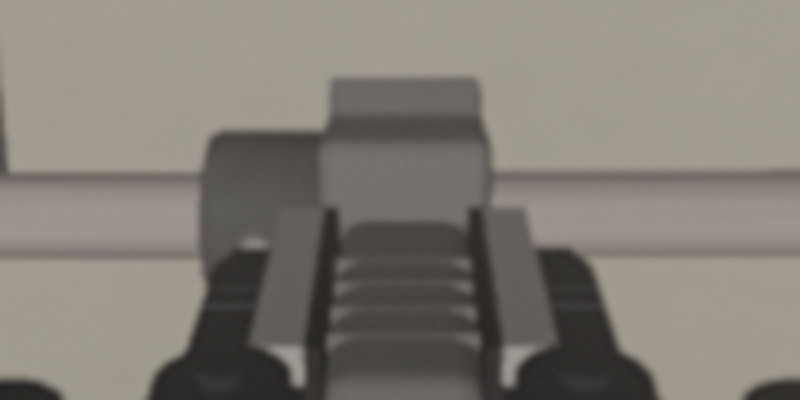

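View pics/s11.png

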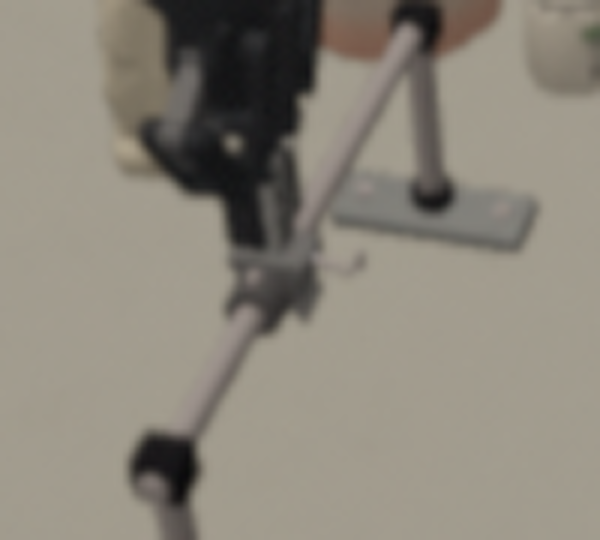

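Request:
{"api": "move_arm", "payload": {"deltas": [[-0.01,0.05,0,0,0,0],[-0.01,0.05,0,0,0,0]]}}

```text
time_s: 10.75
eef_pos: [582.5, 108.5, 159.5]
ee_rot: [0.992, 0.126, 0.0, 0.001]
ft_force: [3.6, -5.5, -0.6]
grip_width: 15.1
```

Request:
{"api": "move_arm", "payload": {"deltas": [[-0.01,0.04,0,0,0,0],[-0.01,0.04,0,0,0,0]]}}

```text
time_s: 10.95
eef_pos: [582.5, 108.6, 159.5]
ee_rot: [0.992, 0.126, 0.0, 0.001]
ft_force: [3.2, -6.0, -1.2]
grip_width: 15.1
```

Request:
{"api": "move_arm", "payload": {"deltas": [[0.05,-0.08,0,0,0,0],[0.08,-0.15,0,0,0,0],[0.08,-0.15,0,0,0,0]]}}

```text
time_s: 11.25
eef_pos: [582.7, 108.5, 159.5]
ee_rot: [0.992, 0.127, -0.0, 0.0]
ft_force: [2.0, -4.2, -0.2]
grip_width: 15.8
```

Request:
{"api": "move_arm", "payload": {"deltas": [[0.03,-0.08,0,0,0,0],[0.03,-0.08,0,0,0,0]]}}

```text
time_s: 11.45
eef_pos: [582.9, 108.4, 159.4]
ee_rot: [0.992, 0.127, -0.0, -0.0]
ft_force: [1.3, -2.2, -2.1]
grip_width: 15.2
```

Request:
{"api": "move_arm", "payload": {"deltas": [[0,0,0,0,0,0],[0,0,0,0,0,0],[0,0,0,0,0,0],[0,0,0,0,0,0]], "jaw": 3.5}}

```text
time_s: 11.85
eef_pos: [583.2, 108.4, 159.6]
ee_rot: [0.992, 0.127, 0.0, -0.0]
ft_force: [0.1, 0.3, 0.7]
grip_width: 35.0
```

Run:
```python
from h import *
np.set_printoptions(precision=2,suppress=True)
st=ctrl.observe();print(st["time_s"],st["eef_pos"],st["ft_force"],st["moment"],st["grip_width"])
im=ctrl.get_image("wrist");cv2.imwrite("pics/w12.png",cv2.resize(im[190:340,220:420,::-1],None,fx=4,fy=4,interpolation=cv2.INTER_CUBIC))
```

```text
11.85 [583.15 108.36 159.61] [0.05 0.3  0.73] [-0.01  0.04  0.  ] 35.00160301743521
```

View pics/w12.png

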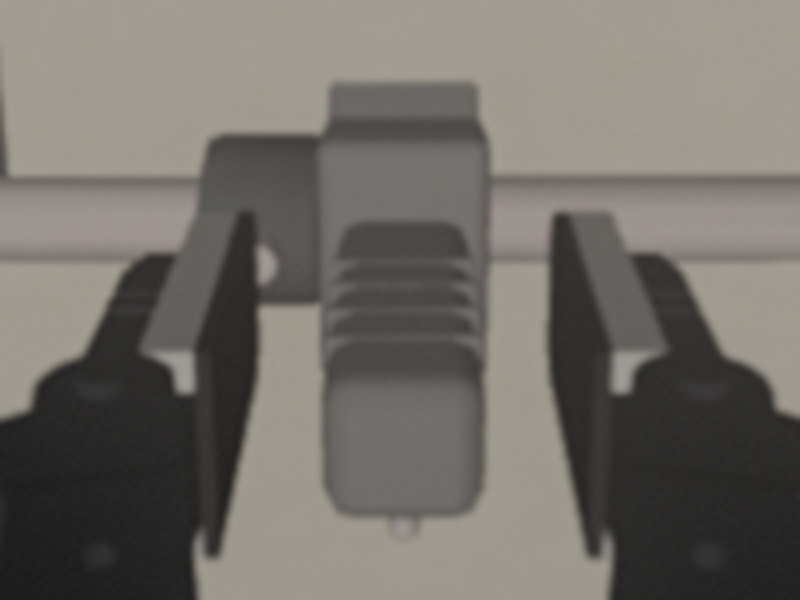

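Request:
{"api": "move_arm", "payload": {"deltas": [[0,0,1.5,0,0,0],[0,0,4,0,0,0],[0,0,7,0,0,0],[-1,0,10,0,0,0],[-3,0,11,0,0,0],[-5,0,11,0,0,0],[-5,0,11,0,0,0]]}}

```text
time_s: 12.6
eef_pos: [531.9, 108.7, 271.6]
ee_rot: [0.992, 0.128, 0.001, 0.0]
ft_force: [0.4, -0.2, 0.1]
grip_width: 35.0
```

Run:
```python
from h import *
np.set_printoptions(precision=2,suppress=True)
st=ctrl.observe();print(st["time_s"],st["eef_pos"],st["ft_force"])
im=ctrl.get_image("wrist");cv2.imwrite("pics/w13.png",cv2.resize(im[60:260,170:470,::-1],None,fx=2.6,fy=2.6,interpolation=cv2.INTER_CUBIC))
im=ctrl.get_image("scene");cv2.imwrite("pics/s13.png",cv2.resize(im[180:270,210:310,::-1],None,fx=6,fy=6,interpolation=cv2.INTER_CUBIC));cv2.imwrite("pics/s13f.png",im[:,:,::-1])
# bore height: front jaw etc. tab-top projected for home pose
```

```text
12.6 [531.87 108.65 271.61] [ 0.39 -0.19  0.1 ]
```

View pics/w13.png

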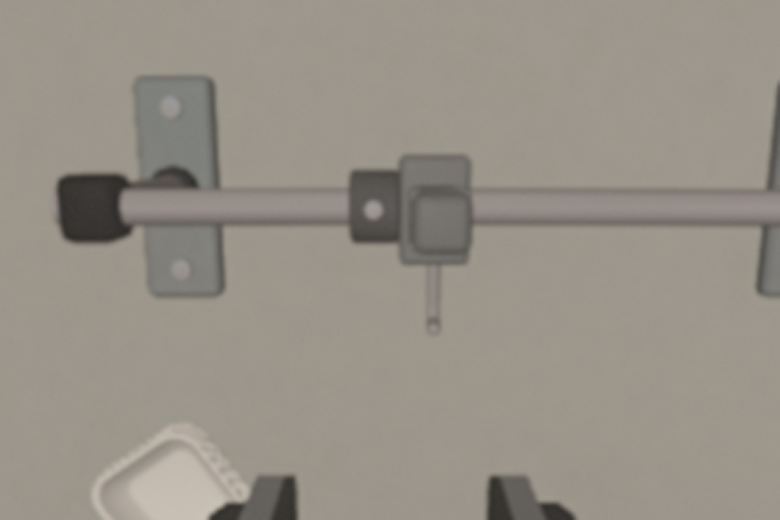

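View pics/s13.png

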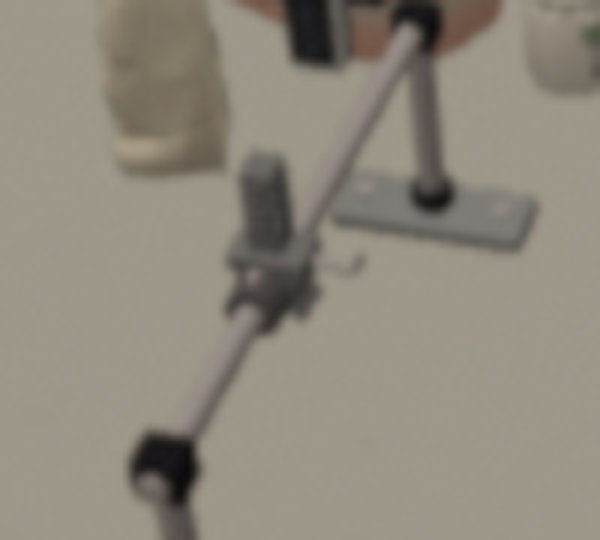

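View pics/s13f.png

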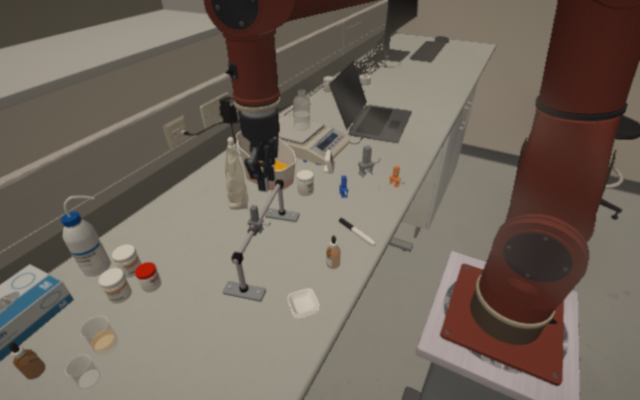

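Run:
```python
from h import *
np.set_printoptions(precision=1,suppress=True)
st=ctrl.observe()
print(tri(ray("wrist",(339.6,145.4),st),ray("scene",(253.8,206.2))))
# same two cameras: hook tip, expected z 137; rod left end joint
print(tri(ray("wrist",(170+433/2.6,60+326/2.6),st),ray("scene",(210+362/6,180+260/6))))
R=Ro.from_quat(st["ee_rot"]).as_matrix()
for n,r,z in[("rod",207,120),("tabc",222,178)]:print(n,R.T@(plane("wrist",(170+435/2.6,60+r/2.6),z,st)-st["eef_pos"]))
for x in (350,400): print(R.T@(plane("wrist",(170+x/2.6,60+207/2.6),131,st)-st["eef_pos"]))
```

```text
(array([582.4, 106.9, 175.8]), [np.float64(1.848594219309489), np.float64(1.8485942193095415)])
(array([546.3,  97.2, 129.7]), [np.float64(1.0923810135229837), np.float64(1.0923810135229925)])
rod [ 48.3  13.7 150.7]
tabc [48.8 10.7 92.7]
[ 49.1 -13.7 139.7]
[ 49.1   2.1 139.7]
```

Run:
```python
from cell import ctrl
print(ctrl.sign_off(), ctrl.observe()["time_s"])
```

```text
the job is handed in; nothing more can be done
the job is handed in; nothing more can be done
```

The clip is on the rail, fully seated and resting against the stop collar, and I've handed the job in at about 12.7 s.

**Clip used:** the smaller of the two grey clips, with blue, orange and large grey ruled out. I gripped it by the tab and pressed it onto the right-hand half of the rod, about 50 mm right of the middle. The highest press force I read was about 17 N, and I only read forces at the end of each move. The jaws pulled down as they snapped on, then stopped firmly at a tool height of 159 mm, where 158.4 mm was expected.

**Finding the collar:** I slid the clip about 87 mm to the left. It stopped dead while the push rose to about 6 N, well below the roughly 18 N at which the collar slips. I then eased the push off, opened the gripper and lifted clear.

**Last checks:**
- The clip stands upright with its hook to the front, and no gap shows between it and the collar.
- In the last scene view, the other things looked to be where they were at the start.
- The force on the arm is about zero.

**What disagreed:**
- **Rod position:** the top and wrist cameras differed by about 3.6 mm. I used the wrist camera, and the fit agreed with it.
- **Heights at the end:** the tab top measured about 176 mm against 178 mm expected. The hook tip measured about 130 mm against 137 mm, a rough reading from a blurred tip. Both came out low, whereas a clip that was not fully home would sit high.
- **Snap force:** the highest reading as the jaws passed over the rod was only about 5 N, so the real peak probably fell between readings.

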